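# Make up two desk sets in fitted trays

## Robot

A 6-joint arm with a two-finger parallel gripper is mounted at the origin on the work surface; the furniture and walls round the work are solid. World frame = base frame: x ahead of the robot, y to its left, z up, the work surface at z = 0. Lengths are in mm, angles in rad, forces in N, time in s.
With the tool pointing down it reaches from about 350 to 775 mm from the base axis. Payload 7.3 kg.
Tool frame: the origin (TCP) lies at the very end of the fingers, on their centre line; the grasp point (between the pads) lies 19 mm behind it; z points along the fingers, y is the line along which they close (so a half turn about z gives the same grasp; the last joint's range is limited). The gripper opens to 92 mm and grips with 3 to 60 N. Pads are 19 mm wide; open, the fingers measure 130 mm over their backs; the gripper's body (75 mm by 190 mm) begins 47 mm behind the grasp point.
Start: joints at [1.154, 0.342, 1.524, -0, 1.275, -0.146], TCP at [140.423, 505.892, 226.741] pointing down, gripper open.
Joint ranges: [-2.53, 2.53], [-0.77, 2.02], [0.04, 2.7], [-1, 4.14], [0.28, 2.66], [-3.11, 3.11]. Speed limits (rad/s): [2.57, 2.57, 3.14, 3.14, 3.14, 3.14].

## Interface

Orientations are given as [roll, pitch, yaw] about the fixed x, y, z axes, in that order (R = Rz(yaw) Ry(pitch) Rx(roll)).
In Python, from plant import get_obs, vision, workorder gives the robot as it stands.
- The arm moves only by the shell command python3 -m pendant 'ROWS' [OPENING]. ROWS is a JSON object of lists of equal length, an entry for each row: "dp": the shift along the tool's x, y, z in m, a list of three; "rotation": the turn, a rotation vector about the tool's x, y, z in rad, a list of three. A call has 1 to 8 rows; each row is the pose to reach, as a shift and turn from the pose commanded when the call began, along the tool's axes at that moment; what a row does not reach only later rows make up. A row lasts 1/8 s, in which the tool goes at most 62.5 mm and 10.7 degrees, less where a joint would pass 70% of its speed; a pose out of reach is approached as far as the arm can. A call with a gripper value outside its range is refused whole. OPENING is the finger opening in m, from 0 to 0.0918, set as the call begins (- or left out, the last holds). The fingers move at their own pace and stop on an object; the grip force is fixed at half the most. Time passes only in rows, so rows that repeat a pose let the fingers close. It gives the time, the measured TCP pose, the force, the opening and the grip force at its end, in the units of the state.
- get_obs(): the state, without advancing time (a new reading comes with each control period).
- vision.capture(name): name is "scene" or "top" or "wrist"; returns a dict with "pixels" (384x512x3 uint8, red, green, blue), "vfov" (degrees; the focal length in pixels is half the picture's height over the tangent of half this angle, whatever the lens; pixels are square), "cx", "cy" (the principal point, pixels), "dist" ([k1, k2, p1, p2, k3] as OpenCV has them; the pictures are not rectified), "pose" (4x4, takes a point from camera to world coordinates); the wrist camera has in their place "T_tool_cam" (4x4, takes a point from camera to tool coordinates, whose origin is the TCP and whose axes are the flange's). Camera axes: x right, y up, looking along -z (the intrinsics and any distortion apply to the point x, -y, -z); pixel columns grow to the right and rows downward; lengths in mm; the calibration is good to about 2 mm. A picture is of the moment at which its call begins: read the wrist's pose just before it. There is no depth.
- workorder.close_job(): hands the job in; it is judged then, once.
The state is a dict: "time": time; "joint_positions": joint angles; "dq": joint speeds; "tau": joint torques, N m; "tool_pos": TCP position; "tcp_rot": TCP orientation; "contact_force": force on the tool from outside, world axes, zero at the start; "moment": the same for the moment, N m; "grip_width": finger opening in mm; "finger_force": force on a finger pad.
Only numpy, scipy, OpenCV 4.12 (cv2) and the standard library are available. Lean on these libraries where they do the work, as an engineer would, in place of code of your own. Each camera call takes 0.05 s, during which the arm holds its last target. There are 200 camera calls.

## Task

Make up the two desk sets in their foam-lined trays: the filing set, in the tray with three pockets, gets the stapler, the glue stick and a hand stamp; the stamping set, in the tray with two pockets, gets the ink bottle and the other hand stamp. Stand each thing upright in the pocket cut for it, resting on the pocket's floor. The ink bottle is glass: keep it upright and set it down rather than letting it fall; leave the small carton and the dropper bottle where they are.

Things in the scene. Friction and masses are not known exactly. Their poses are not given: they have to be found in the camera images.
- tray_three: Filing set: white tray, 118 x 152 mm, grey foam inlay, three pockets. Fixed. Pocket floors 3, foam top 15, rim 18 mm above the desk; about 8 mm free round each thing. Origin: centre of underside; x from the front wall (blank card) to the back, z up. Pocket centres (x, y), mm: stapler (27, 0), 48 in x by 136 in y; stamp (-29, -30), 40 in x by 76 in y; glue stick (-29, 46), round, 44 across.
- tray_two: Stamping set: white tray, 92 x 130 mm, grey foam inlay, two pockets. Fixed. Pocket floors 3, foam top 15, rim 18 mm above the desk; about 8 mm free round each thing. Origin: centre of underside; x from the front wall (blank card) to the back, z up. Pocket centres (x, y), mm: stamp (0, -37), 76 in x by 40 in y (stamp lies along x); ink bottle (0, 27), round, 60 across.
- stapler: Desk stapler with a dark blue-grey upper arm and black base, standing on its base, 32 x 120 x 44 mm; the base is 32 mm wide and 8 mm high, the arm (which does not move) is 22 mm wide between heights 28 and 44 mm. Origin: centre of the underside; x across its width, y along its length, z up. Loose, 0.16 kg; grip the arm across x.
- glue_stick: Plain cylindrical glue stick standing on end, 28 mm diameter, 86 mm high, yellow. Origin: centre of the underside, z up. Loose, 0.035 kg.
- ink_bottle: Round dark ink bottle standing, body 44 mm diameter up to height 40 mm, then a black cap 28 mm in diameter up to 56 mm. Origin: centre of the underside, z up. Loose, 0.09 kg.
- stamp_a: Hand stamp standing on its base: wooden base 24 x 60 mm, 16 mm high, with a round turned handle up its middle, about 24 mm thick from 40 to 65 mm (the top). Two such stamps, for this job alike: either may go to either tray. Origin: centre of the underside; x across the 24 mm, y along the 60 mm, z up. Loose, 0.045 kg; take it by the handle.
- stamp_b: Hand stamp standing on its base: wooden base 24 x 60 mm, 16 mm high, with a round turned handle up its middle, about 24 mm thick from 40 to 65 mm (the top). Two such stamps, for this job alike: either may go to either tray. Origin: centre of the underside; x across the 24 mm, y along the 60 mm, z up. Loose, 0.045 kg; take it by the handle.
- dropper: Brown dropper bottle with a label and a black rubber bulb, standing, 33 mm diameter, 102 mm high. Not part of either set: leave it. Origin: centre of the underside.
- medicine_box: Small printed white carton, 31 x 86 x 49 mm high. Not part of either set: leave it. Origin: centre of the underside, y along its 86 mm length.

How it is judged:
By the outcome, as a careful person would: the job done as asked, in the order asked, and still so for the second after the job is handed in, with the robot touching nothing.
It also fails if it takes over 125 s, if anything falls off the work surface, if the arm or the gripper's body presses on something with over 40 N, if the wrist force passes 120 N, or if a joint passes its speed limit or range.

## Working session

There is one attempt and no reset: what is moved stays moved. The work goes in short steps, Python scripts to look and compute and a shell command to move; the robot and the scene stay as the last step left them, time stands still between calls to the robot, and variables do not carry over. Pictures are saved under pics/ and viewed, at most 14 in all, crops included, and the job is handed in when it is done.

```bash
ls; mkdir -p pics
python3 - <<'E'
from plant import get_obs, vision
import cv2
o=get_obs();print({k:o[k] for k in('time','tool_pos','tcp_rot','grip_width')})
for n in('scene','top','wrist'):
    c=vision.capture(n);cv2.imwrite(f'pics/{n}0.png',c['pixels'][:,:,::-1]);print(n,c['vfov'],c['cx'],c['cy'],c['dist'],c.get('pose',c.get('T_tool_cam')))
E
```

```text
pics
{'time': 0.0, 'tool_pos': array([140.24873404, 505.4993479 , 226.03997787]), 'tcp_rot': array([-3.14004948e+00, -1.89384709e-04,  2.87080082e+00]), 'grip_width': 91.6630500939118}
scene 44.19486087401759 258.1571779910076 191.0030710148526 [-0.0348033  0.         0.         0.         0.       ] [[ 9.80572486e-01  1.37779176e-01 -1.39622702e-01  2.54799771e+02]
 [-1.95290874e-01  7.52523253e-01 -6.28943740e-01 -8.98170319e+02]
 [ 1.84139800e-02  6.43991966e-01  7.64810612e-01  1.16452831e+03]
 [ 0.00000000e+00  0.00000000e+00  0.00000000e+00  1.00000000e+00]]
top 56.22203494315133 252.00070240938618 192.4562587644349 [0.02473158 0.         0.         0.         0.        ] [[-2.84289710e-02  9.93430245e-01 -1.10851895e-01  3.63195728e+02]
 [-9.99400587e-01 -3.04397546e-02 -1.64890504e-02 -2.70834257e+00]
 [-1.97550259e-02  1.10316683e-01  9.93700140e-01  8.89001398e+02]
 [ 0.00000000e+00  0.00000000e+00  0.00000000e+00  1.00000000e+00]]
wrist 65.2767035852543 257.4243149339171 193.57658667351208 [-0.03322681  0.          0.          0.          0.        ] [[ 6.51594071e-04  9.66018656e-01  2.58471528e-01  6.93054628e+01]
 [ 9.99999773e-01 -6.73043595e-04 -5.49868643e-06  6.55825075e-01]
 [ 1.68650773e-04  2.58471473e-01 -9.66018876e-01 -1.57322376e+02]
 [ 0.00000000e+00  0.00000000e+00  0.00000000e+00  1.00000000e+00]]
```

View pics/top0.png

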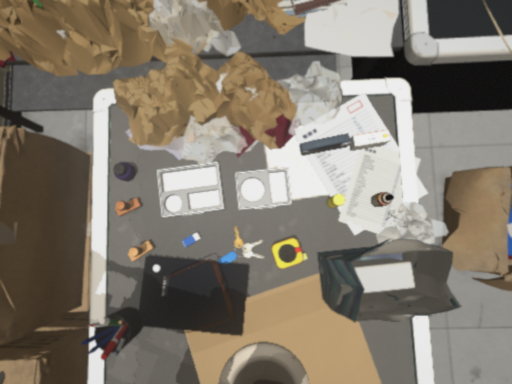

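View pics/scene0.png

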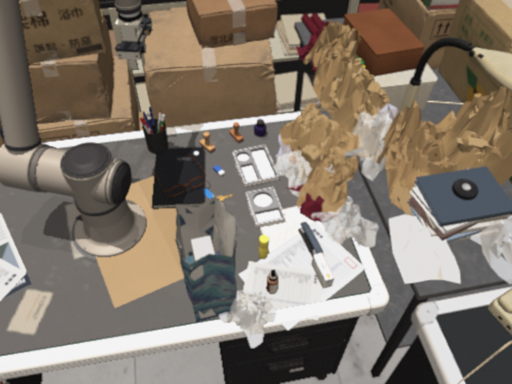

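The top view shows the ink bottle at (124,171), stamps at (128,207) and (141,250), tray three at (190,190), tray two at (263,188), the stapler at (327,145) with the carton at (372,138), glue at (338,200) and the dropper at (383,199). The scene view shows the same layout, with the paper heaps beyond the trays and the bag near the robot.

```bash
cat > h.py <<'E'
import numpy as np, cv2
from plant import get_obs, vision
from scipy.spatial.transform import Rotation as R
def cap(n,save=None):
    o=get_obs(); c=vision.capture(n)
    if n=='wrist':
        T=np.eye(4);T[:3,:3]=R.from_euler('xyz',o['tcp_rot']).as_matrix();T[:3,3]=o['tool_pos'];c['pose']=T@np.array(c['T_tool_cam'])
    f=192/np.tan(np.radians(c['vfov']/2));c['K']=np.array([[f,0,c['cx']],[0,f,c['cy']],[0,0,1.]])
    if save: cv2.imwrite(save,c['pixels'][:,:,::-1])
    return c
def rays(c,px):
    u=cv2.undistortPoints(np.float64(px).reshape(-1,1,2),c['K'],np.array(c['dist'],float))[:,0]
    P=np.array(c['pose']);return P[:3,3],np.c_[u[:,0],-u[:,1],-np.ones(len(u))]@P[:3,:3].T
def plane(c,px,z):
    o,d=rays(c,px);return (o+d*((z-o[2])/d[:,2])[:,None])[:,:2]
def two(c1,p1,c2,p2):
    (o1,d1),(o2,d2)=rays(c1,[p1]),rays(c2,[p2]);d1=d1[0]/np.linalg.norm(d1);d2=d2[0]/np.linalg.norm(d2)
    s=np.linalg.lstsq(np.c_[d1,-d2],o2-o1,rcond=None)[0];a=o1+s[0]*d1;b=o2+s[1]*d2
    return (a+b)/2,np.linalg.norm(a-b)
def proj(c,X):
    P=np.linalg.inv(np.array(c['pose']));q=np.atleast_2d(X)@P[:3,:3].T+P[:3,3];q[:,1:]*=-1
    return cv2.projectPoints(q,np.zeros(3),np.zeros(3),c['K'],np.array(c['dist'],float))[0][:,0]
def togo(x,y,z,yaw):
    "shift and turn in the tool frame from the measured pose to a tool-down pose; yaw = direction of tool x"
    o=get_obs();A=R.from_euler('xyz',o['tcp_rot']);B=R.from_euler('xyz',[np.pi,0,yaw])
    return A.inv().apply(np.array([x,y,z])-o['tool_pos']).round(1),(A.inv()*B).as_rotvec().round(3)
E
python3 - <<'E'
from h import *
t=cap('top');s=cap('scene')
cv2.imwrite('pics/z1.png',cv2.resize(t['pixels'][95:285,95:425,::-1],None,fx=2.4,fy=2.4,interpolation=2))
cv2.imwrite('pics/z2.png',cv2.resize(s['pixels'][90:320,130:390,::-1],None,fx=2.6,fy=2.6,interpolation=2))
for k,p,z in [('ink',(124,168),56),('stA',(124,205),60),('stB',(138,250),60),('t3',(190,190),15),('t2',(263,188),15),('stap',(327,145),44),('box',(372,138),49),('glue',(338,200),60),('drop',(383,199),90)]:print(k,plane(t,[p],z)[0].round())
for a,b in [((205,60),(345,60)),((265,125),(325,190)),((128,82),(293,137))]:print(two(t,a,s,b))
E
```

```text
ink [523. 311.]
stA [435. 309.]
stB [331. 276.]
t3 [471. 164.]
t2 [471. -15.]
stap [ 566. -171.]
box [ 578. -277.]
glue [ 432. -186.]
drop [ 429. -278.]
(array([637.71894765,  58.77419272, 451.49306796]), np.float64(96.6434855089577))
(array([637.20329501, -25.95687036,  59.66133534]), np.float64(41.841997965094706))
(array([690.0625175 , 298.84229188,  19.39714711]), np.float64(111.60483249244817))
```

View pics/z1.png

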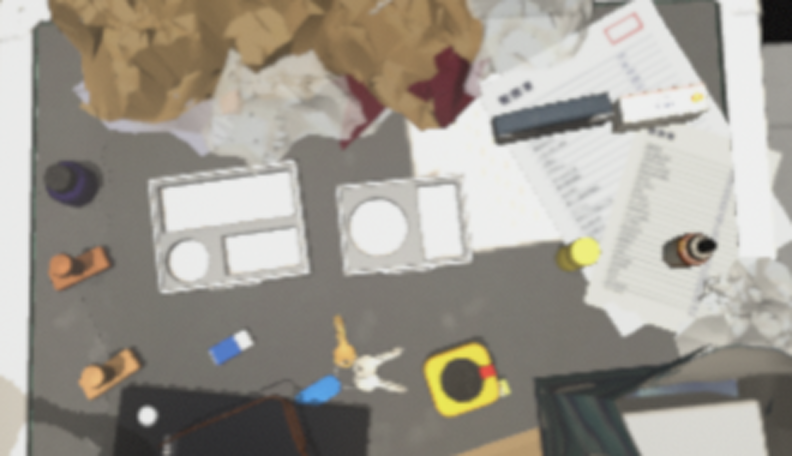

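View pics/z2.png

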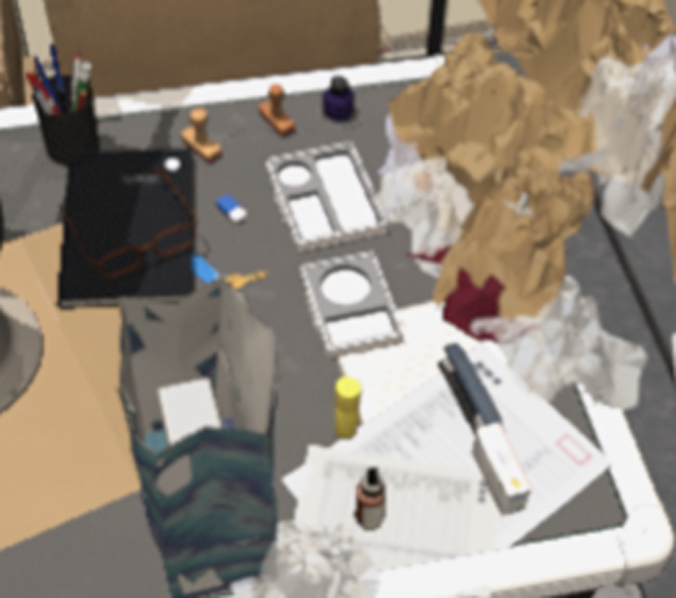

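The zoomed views confirm both trays have yaw near 0: the stapler pocket is on the far side, the round pockets on the left and tray two's stamp pocket on the right. The stapler lies along y, end to end with the carton. Next I'll bring the wrist camera over the trays.

```bash
python3 -c "
from h import *
print(togo(480,100,330,1.571))"
```

```text
(array([-435.8, -300.2, -103.4]), array([-1.0e-03,  0.0e+00,  1.3e+00]))
```

```bash
python3 -m pendant '{"dp":[[-0.03,-0.02,-0.06],[-0.08,-0.055,-0.08],[-0.13,-0.09,-0.1],[-0.18,-0.125,-0.1],[-0.23,-0.16,-0.1],[-0.28,-0.195,-0.1],[-0.33,-0.23,-0.1],[-0.38,-0.265,-0.1]],"rotation":[[0,0,0.15],[0,0,0.3],[0,0,0.45],[0,0,0.6],[0,0,0.75],[0,0,0.9],[0,0,1.05],[0,0,1.2]]}'; python3 -c "
from h import *
print(togo(480,100,330,1.571))"
```

```text
time: 1.25
tool_pos: [435.7, 148.3, 326.9]
tcp_rot: [3.141, -0.0, 1.666]
contact_force: [0.9, 1.1, 0.5]
grip_width: 91.7
finger_force: 0.0
(array([-52.2,  39.5,  -3.1]), array([ 0.001, -0.   ,  0.095]))
```

```bash
python3 -m pendant '{"dp":[[-0.025,0.02,0],[-0.052,0.04,-0.003],[-0.052,0.04,-0.003],[-0.052,0.04,-0.003]],"rotation":[[0,0,0.05],[0,0,0.095],[0,0,0.095],[0,0,0.095]]}'
python3 - <<'E'
from h import *
c=cap('wrist','pics/w1.png');np.save('w1.npy',c,allow_pickle=True)
E
```

```text
time: 1.75
tool_pos: [479.3, 102.6, 329.5]
tcp_rot: [-3.141, -0.0, 1.576]
contact_force: [-0.4, 0.5, -0.3]
grip_width: 91.8
finger_force: 0.0
```

View pics/w1.png

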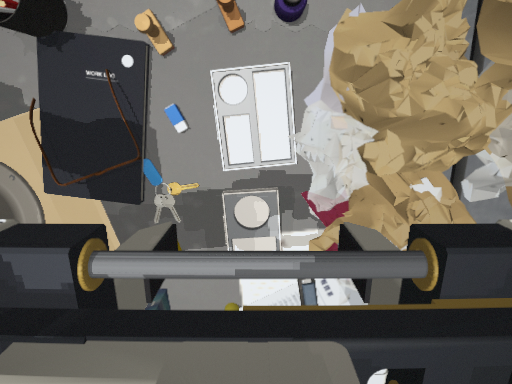

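The wrist view shows tray three whole, with the glue pocket at (232,89), the stapler pocket at (270,115) and the stamp pocket at (239,139). The stamps are at (150,30) and (230,12), and the gripper hides the lower half.

```bash
python3 -m pendant '{"dp":[[-0.04,0,0],[-0.09,0,0],[-0.13,0,0],[-0.15,0,0],[-0.15,0,0],[-0.15,0,0]],"rotation":[[0,0,0],[0,0,0],[0,0,0],[0,0,0],[0,0,0],[0,0,0]]}'
python3 - <<'E'
from h import *
c=cap('wrist','pics/w2.png');np.save('w2.npy',c,allow_pickle=True)
E
python3 -m pendant '{"dp":[[-0.04,0.0,0],[-0.09,0,0],[-0.14,0.01,0],[-0.17,0.02,0],[-0.18,0.02,0],[-0.18,0.02,0],[-0.18,0.02,0]],"rotation":[[0,0,0],[0,0,0],[0,0,0],[0,0,0],[0,0,0],[0,0,0],[0,0,0]]}'
python3 - <<'E'
from h import *
c=cap('wrist','pics/w3.png');np.save('w3.npy',c,allow_pickle=True)
V=[np.load(f'w{i}.npy',allow_pickle=True).item() for i in(1,2,3)]+[cap('top')]
g=[cv2.cvtColor(v['pixels'],cv2.COLOR_RGB2GRAY) for v in V]
s=cv2.SIFT_create(contrastThreshold=0.01)
kd=[s.detectAndCompute(x,None) for x in g]
out=[]
for i,j in((0,1),(1,2),(0,3),(1,3),(2,3)):
    for m in cv2.BFMatcher().knnMatch(kd[i][1],kd[j][1],k=2):
        if m[0].distance<.8*m[1].distance:
            p,e=two(V[i],kd[i][0][m[0].queryIdx].pt,V[j],kd[j][0][m[0].trainIdx].pt)
            if e<5 and 350<p[0]<700 and -300<p[1]<350 and 0<p[2]<250: out.append(p)
out=np.array(out);print(len(out))
for y in range(-300,350,50):
    a=out[(out[:,1]>=y)&(out[:,1]<y+50)]
    print(y,[(x,int(np.max(b[:,2])),len(b)) for x in range(350,700,50) if len(b:=a[(a[:,0]>=x)&(a[:,0]<x+50)])])
E
```

```text
time: 2.55
tool_pos: [480.3, -46.5, 329.9]
tcp_rot: [3.141, -0.001, 1.577]
contact_force: [0.2, -0.8, 0.2]
grip_width: 91.6
finger_force: 0.0
time: 3.48
tool_pos: [501.3, -226.1, 330.0]
tcp_rot: [3.141, -0.0, 1.577]
contact_force: [0.3, 0.4, 0.0]
grip_width: 91.4
finger_force: 0.0
193
-300 [(350, 10, 2), (500, 0, 2), (550, 49, 6), (600, 1, 1), (650, 68, 3)]
-250 [(450, 2, 2), (500, 2, 1), (550, 61, 3), (600, 6, 1)]
-200 [(450, 0, 2), (500, 0, 2), (550, 42, 4), (600, 36, 3), (650, 89, 2)]
-150 [(400, 0, 2), (500, 5, 1), (550, 73, 4), (600, 51, 5), (650, 61, 4)]
-100 [(550, 14, 1), (600, 70, 8), (650, 67, 6)]
-50 [(450, 2, 1), (550, 46, 4), (600, 121, 12), (650, 105, 2)]
0 [(550, 73, 10), (600, 137, 1), (650, 144, 5)]
50 [(500, 50, 2), (550, 52, 4), (600, 57, 5), (650, 131, 6)]
100 [(400, 169, 1), (500, 14, 2), (550, 60, 6), (600, 120, 15), (650, 122, 14)]
150 [(350, 10, 5), (500, 28, 3), (550, 59, 6), (600, 122, 5), (650, 149, 2)]
200 [(450, 12, 1), (550, 68, 2), (600, 132, 7), (650, 124, 3)]
250 [(600, 124, 1), (650, 125, 1)]
300 [(600, 28, 2)]
```

View pics/w3.png

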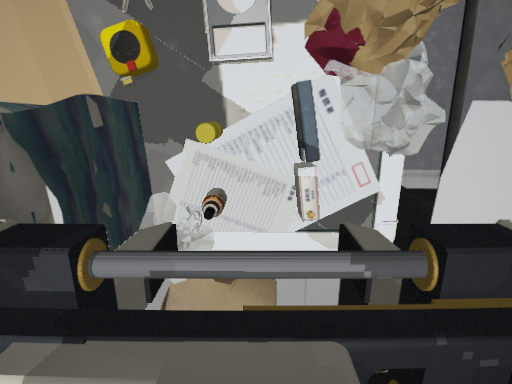

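w3 shows the stapler from (303,82) to (308,160), the carton at (310,190), glue at (208,132), the dropper at (213,205) and tray two's stamp pocket at (240,40).

Run:
```python
from h import *
V=[np.load(f'w{i}.npy',allow_pickle=True).item() for i in(1,2,3)]
def rect(c,m,z,n):
    k,_=cv2.findContours(m.astype(np.uint8),cv2.RETR_EXTERNAL,cv2.CHAIN_APPROX_NONE)
    for q in sorted(k,key=cv2.contourArea)[::-1]:
        if cv2.contourArea(q)<150: break
        p=plane(c,q[:,0].astype(float),z).astype(np.float32)
        r=cv2.minAreaRect(p);b=cv2.boundingRect(q);print(n,b,np.round(r[0],1),np.round(r[1],1),round(r[2],1),'meanlen',cv2.contourArea(q))
def box(c,x0,y0,x1,y1):
    m=np.zeros(c['pixels'].shape[:2],bool);m[y0:y1,x0:x1]=1;return m
c=V[2];h=cv2.cvtColor(c['pixels'],cv2.COLOR_RGB2HSV);v=h[...,2]
print(v[120,285:330],h[120,285:330,1])
rect(c,(v<110)&box(c,285,70,325,168),44,'stapler')
rect(c,(h[...,1]>100)&(h[...,0]>22)&(h[...,0]<38)&box(c,190,115,230,150),86,'glue')
for i,b in((0,(205,55,300,175)),(1,(200,0,300,215))):
    c=V[i];g=c['pixels'].min(2);print(np.percentile(g[b[1]:b[3],b[0]:b[2]],[10,30,50,70,90]))
    m=(g>205)&box(c,*b);rect(c,cv2.morphologyEx(m.astype(np.uint8),cv2.MORPH_OPEN,np.ones((5,5))),15,f'poc{i}')
im=[cv2.resize(V[2]['pixels'][70:170,270:340],None,fx=4,fy=4,interpolation=2),cv2.resize(V[1]['pixels'][30:130,200:300],None,fx=4,fy=4,interpolation=2)]
cv2.imwrite('pics/c1.png',np.hstack(im)[:,:,::-1])
```

```text
[202 208 209 198 191 189 187 189 204 194  77  49  59  57  57  53  67  88
 106 121 122 123 120 122 123 120 120 118 118 115 111 165 209 211 211 209
 205 198 206 211 211 211 211 211 212] [ 9  7  7  9 11  8 10  9  9  9  7  0 13 13  4 10 65 55 53 51 52 48 49 52
 52 49 47 52 50 51 32  9  7  7  7  7 10 12  9  7  7  6  7  7  7]
stapler (291, 82, 29, 81) [ 569.7 -168.7] [ 29.4 114.6] 10.4 meanlen 707.0
glue (195, 121, 28, 23) [ 437.1 -179.7] [36.3 26.5] 14.1 meanlen 434.0
[130. 138. 206. 233. 234.]
poc0 (254, 71, 36, 89) [501.2 168.4] [ 45.8 130.9] 5.9 meanlen 2518.0
poc0 (225, 115, 28, 49) [450.  133.8] [37.8 72.5] 6.1 meanlen 1069.5
poc0 (220, 76, 27, 28) [442.2 207.3] [38.7 39.1] 89.8 meanlen 581.0
poc0 (218, 100, 33, 15) [443.6 181.8] [49.1 18.7] 4.3 meanlen 295.0
[ 90. 122. 172. 200. 221.]
poc1 (257, 0, 35, 61) [503.6 141.2] [44.3 81.2] 6.0 meanlen 1744.5
poc1 (223, 10, 30, 55) [450.4 130.2] [37.1 71. ] 6.6 meanlen 1269.0
poc1 (233, 103, 37, 36) [470.4  12.9] [55.4 52.4] 0.4 meanlen 1014.0
poc1 (284, 147, 16, 13) [534.4 -36.3] [23.8 19.1] 1.7 meanlen 159.0
```

View pics/c1.png

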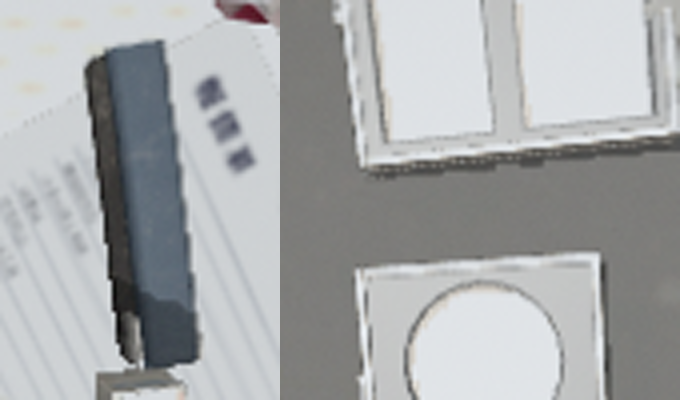

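The crop shows the stapler arm's blue top face clear of its shaded base, with the carton just below its end. The tray pockets have clean bright outlines.

Run:
```python
from h import *
V=[np.load(f'w{i}.npy',allow_pickle=True).item() for i in(1,2,3)]
def rect(c,m,z,n,b):
    k=np.zeros_like(m,np.uint8);k[b[1]:b[3],b[0]:b[2]]=m[b[1]:b[3],b[0]:b[2]]
    q=max(cv2.findContours(k,cv2.RETR_EXTERNAL,cv2.CHAIN_APPROX_NONE)[0],key=cv2.contourArea)
    r=cv2.minAreaRect(plane(c,q[:,0].astype(float),z).astype(np.float32));print(n,cv2.boundingRect(q),np.round(r[0],1),np.round(r[1],1),round(r[2],1))
c=V[2];h=cv2.cvtColor(c['pixels'],cv2.COLOR_RGB2HSV);H,S,v=h[...,0],h[...,1],h[...,2]
blue=(S>38)&(H>95)&(H<125)&(v<150)
rect(c,blue,44,'stapler',(285,70,325,168))
rect(c,(S>90)&(v>170)&(H>20)&(H<40),86,'gluetop',(190,115,230,150))
g=c['pixels'].min(2);print(g[40,200:285],g[20:60,240])
for t in (185,200): rect(c,cv2.morphologyEx((g>t).astype(np.uint8),cv2.MORPH_OPEN,np.ones((3,3))),15,'t2stamp',(212,24,269,58))
h1=cv2.cvtColor(V[0]['pixels'],cv2.COLOR_RGB2HSV)
rect(V[0],(h1[...,1]>90)&(h1[...,0]<22),16,'stA',(205,0,250,35));rect(V[0],(h1[...,1]>90)&(h1[...,0]<25)&(h1[...,2]>90),16,'stB',(130,5,178,60))
```

```text
stapler (297, 81, 22, 81) [ 574.  -167.4] [ 21.2 113.8] 9.8
gluetop (196, 124, 19, 19) [ 432.6 -181. ] [23.6 23.6] 44.0
[ 73  76  76  75  75  74  74 119 175 152 114 119 112  78 166 189 189 189
 188 189 190 189 190 190 201 204 209 210 210 210 210 210 210 210 210 210
 209 210 210 210 210 209 210 211 210 210 210 210 211 209 210 210 210 210
 210 211 209 210 210 210 210 210 210 210 207 174 146 182 177 159 208 185
 114 132 170 178 191 200 208 210 210 210 210 210 209] [181 182 182 132  66  59 125 180 209 209 209 209 209 209 209 210 210 210
 210 210 210 210 210 211 211 210 211 211 210 211 211 211 210 211 171 184
 188 204 211 123]
t2stamp (215, 27, 51, 28) [475.3 -53.4] [72.1 34.8] 3.5
t2stamp (218, 27, 48, 28) [476.5 -53.1] [69.5 34.4] 4.1
stA (217, 0, 27, 32) [440.2 310.9] [23.6 46.2] 24.0
stB (135, 9, 38, 46) [327.3 286.2] [30.4 60.9] 33.5
```

Run:
```python
from h import *
V=[np.load(f'w{i}.npy',allow_pickle=True).item() for i in(1,2,3)]+[cap('top')]
g=[cv2.cvtColor(v['pixels'],cv2.COLOR_RGB2GRAY) for v in V]
s=cv2.SIFT_create(contrastThreshold=0.005,edgeThreshold=20);kd=[s.detectAndCompute(x,None) for x in g];out=[]
for i,j in((0,1),(1,2),(0,3),(1,3),(2,3)):
    for m in cv2.BFMatcher().knnMatch(kd[i][1],kd[j][1],k=2):
        if m[0].distance<.8*m[1].distance:
            p,e=two(V[i],kd[i][0][m[0].queryIdx].pt,V[j],kd[j][0][m[0].trainIdx].pt)
            if e<4 and p[2]<250: out.append(p)
o=np.array(out)
a=o[(o[:,0]>600)&(o[:,0]<690)&(o[:,1]>-240)&(o[:,1]<-80)&(o[:,2]>40)];print(a.round().astype(int).tolist())
a=o[(o[:,0]>540)&(o[:,0]<625)&(o[:,1]>110)&(o[:,1]<230)&(o[:,2]>50)];print(a.round().astype(int).tolist())
print(togo(574,-167.4,130,1.742))
```

```text
[[686, -88, 46], [659, -96, 45], [690, -103, 44], [625, -139, 51], [658, -110, 59], [657, -95, 56], [673, -102, 52]]
[[596, 113, 56], [599, 129, 61], [602, 125, 61], [597, 229, 69], [603, 207, 58], [614, 192, 69], [608, 140, 80], [614, 133, 80], [625, 121, 85]]
(array([ 58.7,  72.9, 200.2]), array([ 0.001,  0.   , -0.165]))
```

```bash
python3 -m pendant '{"dp":[[0.02,0.025,0.03],[0.04,0.05,0.08],[0.058,0.073,0.13],[0.059,0.073,0.17],[0.059,0.073,0.19],[0.059,0.073,0.2],[0.059,0.073,0.2]],"rotation":[[0,0,-0.06],[0,0,-0.12],[0,0,-0.165],[0,0,-0.165],[0,0,-0.165],[0,0,-0.165],[0,0,-0.165]]}' 0.06; python3 -c "
from h import *
print(togo(574,-167.4,25,1.742))
cap('wrist','pics/w4.png')"
```

```text
time: 4.5
tool_pos: [574.1, -168.0, 129.8]
tcp_rot: [-3.141, -0.0, 1.741]
contact_force: [0.5, -0.7, 0.1]
grip_width: 59.9
finger_force: 0.0
(array([  0.6,   0. , 104.8]), array([-0.   , -0.   , -0.001]))
```

View pics/w4.png

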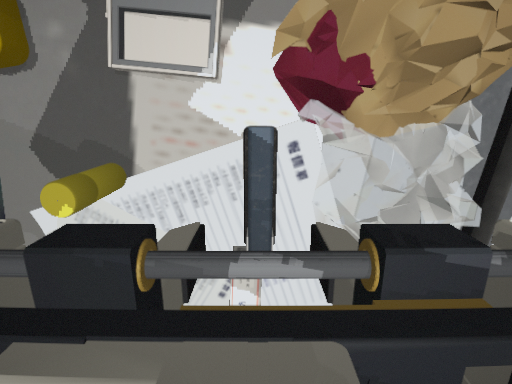

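The stapler (cols 243–276) lies centred between the fingers and parallel to them. Descending to grip it.

```bash
python3 -m pendant '{"dp":[[0,0,0.04],[0,0,0.07],[0,0,0.09],[0,0,0.1],[0,0,0.105],[0,0,0.105]],"rotation":[[0,0,0],[0,0,0],[0,0,0],[0,0,0],[0,0,0],[0,0,0]]}' 
python3 -m pendant '{"dp":[[0,0,0],[0,0,0],[0,0,0],[0,0,0],[0,0,0],[0,0,0]],"rotation":[[0,0,0],[0,0,0],[0,0,0],[0,0,0],[0,0,0],[0,0,0]]}' 0.01
```

```text
time: 5.3
tool_pos: [574.5, -168.4, 25.4]
tcp_rot: [3.141, 0.001, 1.741]
contact_force: [0.1, 0.7, 0.3]
grip_width: 60.3
finger_force: 0.0
time: 6.05
tool_pos: [574.3, -168.2, 24.9]
tcp_rot: [3.141, 0.0, 1.741]
contact_force: [1.5, 0.1, -0.2]
grip_width: 20.8
finger_force: 30.0
```

```bash
python3 -m pendant '{"dp":[[0,0,-0.02],[0,0,-0.06],[0,0,-0.11],[0,0,-0.15],[0,0,-0.165],[0,0,-0.165]],"rotation":[[0,0,0],[0,0,0],[0,0,0],[0,0,0],[0,0,0],[0,0,0]]}' 
python3 -c "
from h import *
print(togo(501.2,168.4,120,1.674))"
```

```text
time: 6.8
tool_pos: [574.0, -168.2, 189.5]
tcp_rot: [3.141, 0.0, 1.741]
contact_force: [-0.1, 0.7, -3.4]
grip_width: 21.2
finger_force: 30.0
(array([344.1, -14.8,  69.4]), array([0.   , 0.   , 0.067]))
```

```bash
python3 -m pendant '{"dp":[[0.03,-0.002,0],[0.085,-0.004,0],[0.145,-0.006,0],[0.205,-0.009,0],[0.26,-0.011,0],[0.31,-0.014,0],[0.335,-0.015,0],[0.344,-0.015,0]],"rotation":[[0,0,0],[0,0,0],[0,0,0.01],[0,0,0.02],[0,0,0.03],[0,0,0.05],[0,0,0.067],[0,0,0.067]]}' 
python3 -m pendant '{"dp":[[0,0,0.01],[0,0,0.035],[0,0,0.06],[0,0,0.07],[0,0,0.07]],"rotation":[[0,0,0],[0,0,0],[0,0,0],[0,0,0],[0,0,0]]}'
python3 - <<'E'
from h import *
print(togo(501.2,168.4,29,1.674))
c=cap('wrist','pics/w5.png');cap('top','pics/t5.png')
for n,P in (('stapler',(501.2,168.4)),('glue',(441.8,207.6)),('stamp',(450.2,133.5))): print(n,proj(c,[[*P,3]]).round())
E
```

```text
time: 7.8
tool_pos: [499.6, 169.4, 187.6]
tcp_rot: [-3.138, 0.0, 1.676]
contact_force: [-0.4, -1.0, -2.6]
grip_width: 20.7
finger_force: 30.0
time: 8.43
tool_pos: [500.9, 167.4, 118.9]
tcp_rot: [-3.14, 0.0, 1.673]
contact_force: [1.6, 0.0, -3.0]
grip_width: 21.1
finger_force: 30.0
(array([ 1. ,  0.6, 89.9]), array([-0.002,  0.   , -0.001]))
stapler [[258. 189.]]
glue [[197. 141.]]
stamp [[202. 219.]]
```

View pics/w5.png

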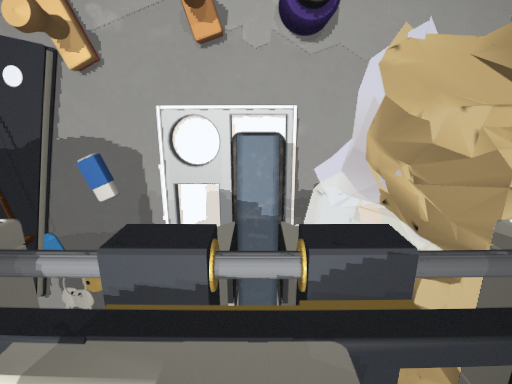

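The stapler sits over its pocket (cols 232–286), parallel to it. Lowering it now.

```bash
python3 -m pendant '{"dp":[[0,0,0.03],[0,0,0.055],[0,0,0.075],[0,0,0.085],[0,0,0.089],[0.001,0,0.09],[0.001,0,0.091]],"rotation":[[0,0,0],[0,0,0],[0,0,0],[0,0,0],[0,0,0],[0,0,0],[0,0,0]]}'
python3 -m pendant '{"dp":[[0,0,0.001],[0,0,0.001]],"rotation":[[0,0,0],[0,0,0]]}'
```

```text
time: 9.4
tool_pos: [501.5, 169.5, 29.4]
tcp_rot: [3.14, -0.0, 1.674]
contact_force: [-0.2, 0.0, -2.0]
grip_width: 21.2
finger_force: 30.0
time: 9.65
tool_pos: [501.0, 169.3, 27.9]
tcp_rot: [3.141, -0.0, 1.674]
contact_force: [-0.1, 0.5, -2.0]
grip_width: 21.2
finger_force: 30.0
```

```bash
python3 -m pendant '{"dp":[[0,0,0.001],[0,0,0.001],[0,0,0.001]],"rotation":[[0,0,0],[0,0,0],[0,0,0]]}'
python3 -m pendant '{"dp":[[0,0,0],[0,0,0],[0,0,0],[0,0,-0.02],[0,0,-0.06],[0,0,-0.11],[0,0,-0.15],[0,0,-0.165]],"rotation":[[0,0,0],[0,0,0],[0,0,0],[0,0,0],[0,0,0],[0,0,0],[0,0,0],[0,0,0]]}' 0.045
python3 - <<'E'
from h import *
cap('wrist','pics/w6.png')
print(togo(433,-181,200,1.571),togo(433,-181,200,0))
E
```

```text
time: 10.02
tool_pos: [501.2, 169.4, 27.8]
tcp_rot: [3.141, -0.0, 1.674]
contact_force: [-2.9, -0.8, 7.3]
grip_width: 21.0
finger_force: 30.0
time: 11.02
tool_pos: [501.9, 169.5, 194.1]
tcp_rot: [3.137, -0.0, 1.674]
contact_force: [-0.6, -0.3, 0.8]
grip_width: 45.0
finger_force: 0.0
(array([-341.6, -104.8,   -6. ]), array([ 0.005, -0.001,  0.103])) (array([-341.6, -104.8,   -6. ]), array([ 0.003, -0.004,  1.674]))
```

View pics/w6.png

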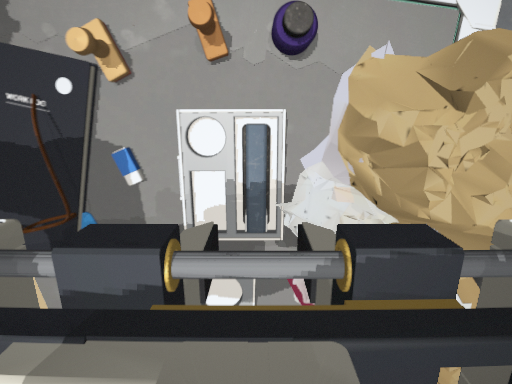

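w6 shows the stapler seated in its pocket (cols 243–270). The stamps are at (100,50) and (208,28), and the ink bottle at (295,25).

```bash
python3 - <<'E'
from h import *
c=cap('wrist');np.save('w6.npy',c,allow_pickle=True)
E
python3 -m pendant '{"dp":[[-0.03,-0.009,0],[-0.08,-0.024,0],[-0.13,-0.04,0],[-0.18,-0.055,0],[-0.225,-0.069,0],[-0.27,-0.083,0],[-0.31,-0.095,0],[-0.33,-0.101,0]],"rotation":[[0,0,0.12],[0,0,0.3],[0,0,0.48],[0,0,0.66],[0,0,0.84],[0,0,1.02],[0,0,1.2],[0,0,1.38]]}' 0.06
python3 -c "
from h import *
print(togo(433,-181,150,0))"
```

```text
time: 12.12
tool_pos: [433.1, -170.8, 189.6]
tcp_rot: [-3.139, 0.003, 0.286]
contact_force: [0.0, -0.4, 0.7]
grip_width: 60.1
finger_force: 0.0
(array([-2.8,  9.8, 39.6]), array([-0.002,  0.003,  0.286]))
```

```bash
python3 -m pendant '{"dp":[[-0.003,0.01,0.01],[-0.003,0.01,0.025],[-0.003,0.01,0.035],[-0.003,0.01,0.04],[-0.003,0.01,0.04]],"rotation":[[0,0,0.15],[0,0,0.286],[0,0,0.286],[0,0,0.286],[0,0,0.286]]}'
python3 - <<'E'
from h import *
c=cap('wrist');h=cv2.cvtColor(c['pixels'],cv2.COLOR_RGB2HSV);m=((h[...,1]>90)&(h[...,2]>170)&(h[...,0]>20)&(h[...,0]<40)).astype(np.uint8)
q=max(cv2.findContours(m,0,1)[0],key=cv2.contourArea);print(cv2.boundingRect(q));u=proj(c,[[433,-181,86],[447,-181,86],[433,-181,0]]);print(u)
cv2.imwrite('pics/w7.png',c['pixels'][:,:,::-1])
print(togo(433,-181,52,0))
E
```

```text
time: 12.75
tool_pos: [434.3, -179.4, 151.1]
tcp_rot: [-3.141, 0.001, 0.01]
contact_force: [0.2, -0.8, 0.3]
grip_width: 60.2
finger_force: 0.0
(414, 7, 15, 11)
[[260.16831817 207.51001797]
 [260.39966304 190.06318367]
 [259.48023596 182.79708506]]
(array([-1.5,  1.4, 99.6]), array([-0.   ,  0.   ,  0.009]))
```

View pics/w7.png

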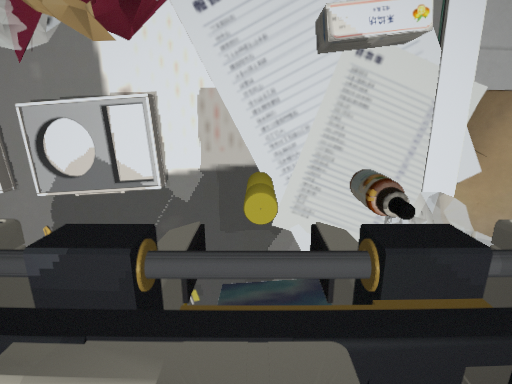

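The glue top at (260,207) is exactly where I predicted it. The dropper at (400,207) is clear of the fingers.

```bash
python3 -m pendant '{"dp":[[-0.001,0.001,0.03],[-0.001,0.001,0.06],[-0.001,0.001,0.08],[-0.001,0.001,0.093],[-0.001,0.001,0.099],[-0.001,0.001,0.099]],"rotation":[[0,0,0.01],[0,0,0.01],[0,0,0.01],[0,0,0.01],[0,0,0.01],[0,0,0.01]]}'
python3 -m pendant '{"dp":[[0,0,0],[0,0,0],[0,0,0],[0,0,0],[0,0,0]],"rotation":[[0,0,0],[0,0,0],[0,0,0],[0,0,0],[0,0,0]]}' 0.015
python3 -m pendant '{"dp":[[0,0,-0.02],[0,0,-0.06],[0,0,-0.1],[0,0,-0.12],[0,0,-0.12]],"rotation":[[0,0,0],[0,0,0],[0,0,0],[0,0,0],[0,0,0]]}'
python3 - <<'E'
from h import *
print(togo(441.8,207.6,160,0))
c=np.load('w6.npy',allow_pickle=True).item();p=c['pixels'];h=cv2.cvtColor(p,cv2.COLOR_RGB2HSV)
cv2.imwrite('pics/c6.png',cv2.resize(p[0:90,60:330,::-1],None,fx=2.9,fy=2.9,interpolation=2))
E
```

```text
time: 13.55
tool_pos: [433.7, -180.9, 52.9]
tcp_rot: [3.142, -0.0, -0.002]
contact_force: [-1.1, 0.2, -0.5]
grip_width: 60.2
finger_force: 0.0
time: 14.18
tool_pos: [433.6, -180.8, 52.8]
tcp_rot: [3.142, -0.0, -0.002]
contact_force: [-1.1, 0.4, 0.9]
grip_width: 27.1
finger_force: 30.0
time: 14.8
tool_pos: [434.1, -181.2, 173.8]
tcp_rot: [3.14, -0.003, -0.002]
contact_force: [-0.5, -0.0, -0.4]
grip_width: 27.1
finger_force: 30.0
(array([   6.8, -388.8,   13.2]), array([ 0.002, -0.003, -0.002]))
```

View pics/c6.png

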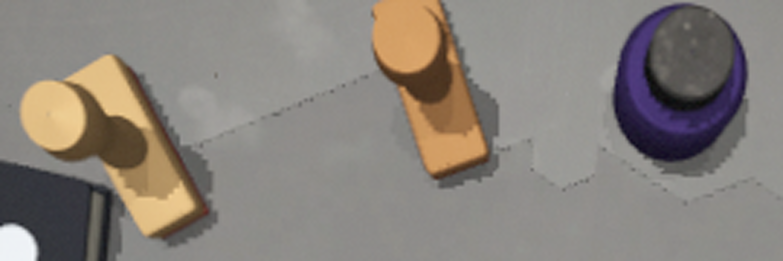

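The crop shows both stamps and the ink bottle clearly: stamp A's handle top at about crop (408,42), stamp B's at (57,118), and the ink cap at (692,52). Carrying the glue to its pocket first.

```bash
python3 -m pendant '{"dp":[[0.001,-0.03,0],[0.003,-0.08,0],[0.004,-0.14,0],[0.006,-0.2,0],[0.007,-0.26,0],[0.007,-0.32,0],[0.007,-0.365,0],[0.007,-0.389,0]],"rotation":[[0,0,0],[0,0,0],[0,0,0],[0,0,0],[0,0,0],[0,0,0],[0,0,0],[0,0,0]]}'
python3 -m pendant '{"dp":[[0,0,0.01],[0,0,0.03],[0,0,0.05],[0,0,0.065],[0,0,0.07],[0,0,0.07]],"rotation":[[0,0,0],[0,0,0],[0,0,0],[0,0,0],[0,0,0],[0,0,0]]}'
python3 - <<'E'
from h import *
print(togo(441.8,207.6,56,0))
c=np.load('w6.npy',allow_pickle=True).item()
f=lambda x,y:(60+x/2.9,y/2.9)
for n,pt,z in (('Atop',(408,42),65),('Abase1',(433,178),16),('Abase2',(489,155),16),('Btop',(57,118),65),('Bb1',(147,236),16),('Bb2',(207,205),16),('Bb3',(110,55),16),('Bb4',(55,78),16),('ink',(692,52),56)):print(n,plane(c,[f(*pt)],z)[0].round(1))
E
```

```text
time: 15.8
tool_pos: [440.2, 210.2, 171.0]
tcp_rot: [3.141, 0.003, 0.0]
contact_force: [-0.3, -0.3, -0.3]
grip_width: 27.3
finger_force: 30.0
time: 16.55
tool_pos: [441.1, 207.4, 102.1]
tcp_rot: [3.141, 0.001, -0.003]
contact_force: [-0.1, 0.6, -0.4]
grip_width: 26.6
finger_force: 30.0
(array([ 0.8, -0.2, 46.1]), array([ 0.   ,  0.001, -0.003]))
Atop [438.4 317.1]
Abase1 [440.6 286.8]
Abase2 [460.  296.6]
Btop [332.5 286.2]
Bb1 [337.2 256.9]
Bb2 [359.2 269.7]
Bb3 [324.3 316.7]
Bb4 [304.5 307.5]
ink [523.8 325.8]
```

```bash
python3 -m pendant '{"dp":[[0.001,0,0.02],[0.001,0,0.035],[0.001,0,0.042],[0.001,0,0.045],[0.001,0,0.046],[0.001,0,0.0465]],"rotation":[[0,0,0],[0,0,0],[0,0,0],[0,0,0],[0,0,0],[0,0,0]]}'
python3 -m pendant '{"dp":[[0,0,0],[0,0,0],[0,0,0]],"rotation":[[0,0,0],[0,0,0],[0,0,0]]}'
python3 -m pendant '{"dp":[[0,0,0],[0,0,0],[0,0,0],[0,0,-0.02],[0,0,-0.06],[0,0,-0.1],[0,0,-0.11],[0,0,-0.11]],"rotation":[[0,0,0],[0,0,0],[0,0,0],[0,0,0],[0,0,0],[0,0,0],[0,0,0],[0,0,0]]}' 0.055
python3 - <<'E'
from h import *
print(togo(438.4,317,150,0))
E
```

```text
time: 17.3
tool_pos: [442.6, 208.3, 56.6]
tcp_rot: [-3.141, -0.001, -0.002]
contact_force: [0.2, 0.1, 0.6]
grip_width: 27.0
finger_force: 30.0
time: 17.68
tool_pos: [442.4, 208.2, 56.3]
tcp_rot: [-3.141, -0.0, -0.002]
contact_force: [-0.7, 0.9, -0.7]
grip_width: 26.9
finger_force: 30.0
time: 18.68
tool_pos: [442.3, 208.2, 166.3]
tcp_rot: [-3.141, -0.001, -0.002]
contact_force: [-0.9, 0.4, 0.5]
grip_width: 54.8
finger_force: 0.0
(array([  -4.2, -108.8,   16.3]), array([-0.   , -0.001, -0.002]))
```

```bash
python3 -m pendant '{"dp":[[-0.001,-0.03,0],[-0.003,-0.07,0.005],[-0.004,-0.1,0.01],[-0.004,-0.109,0.016],[-0.004,-0.109,0.016],[-0.004,-0.109,0.016]],"rotation":[[0,0,0],[0,0,0],[0,0,0],[0,0,0],[0,0,0],[0,0,0]]}'
python3 - <<'E'
from h import *
c=cap('wrist','pics/w8.png');print(proj(c,[[438.4,317,65],[523.8,325.8,56],[442,208,89]]).round())
print(togo(438.4,317,36,0))
E
```

```text
time: 19.42
tool_pos: [438.5, 316.2, 149.8]
tcp_rot: [3.141, 0.001, -0.003]
contact_force: [-0.3, 0.8, -0.1]
grip_width: 54.8
finger_force: 0.0
[[257. 199.]
 [246.  93.]
 [399. 203.]]
(array([ -0.3,  -0.8, 114.2]), array([ 0.   ,  0.   , -0.003]))
```

View pics/w8.png

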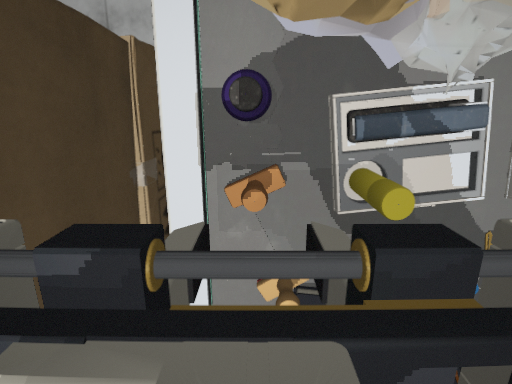

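The handle top at (255,197) and the ink cap at (245,94) match my predictions, and the glue stands upright in its pocket. Gripping stamp A.

```bash
python3 -m pendant '{"dp":[[0.001,-0.001,0.03],[0.001,-0.001,0.07],[0.001,-0.001,0.1],[0.001,-0.001,0.11],[0.001,-0.001,0.114],[0.001,-0.001,0.114]],"rotation":[[0,0,0],[0,0,0],[0,0,0],[0,0,0],[0,0,0],[0,0,0]]}'
python3 -m pendant '{"dp":[[0,0,0],[0,0,0],[0,0,0],[0,0,0],[0,0,0]],"rotation":[[0,0,0],[0,0,0],[0,0,0],[0,0,0],[0,0,0]]}' 0.01
python3 -m pendant '{"dp":[[0,0,-0.02],[0,0,-0.06],[0,0,-0.11],[0,0,-0.13],[0,0,-0.13]],"rotation":[[0,0,0],[0,0,0],[0,0,0],[0,0,0],[0,0,0]]}'
python3 - <<'E'
from h import *
print(togo(450.2,133.5,166,-0.32))
E
```

```text
time: 20.23
tool_pos: [440.3, 318.4, 37.2]
tcp_rot: [-3.141, -0.002, -0.002]
contact_force: [-0.0, -0.2, 0.3]
grip_width: 55.1
finger_force: 0.0
time: 20.85
tool_pos: [439.7, 318.3, 36.4]
tcp_rot: [-3.141, -0.0, -0.002]
contact_force: [-0.4, 1.1, 1.4]
grip_width: 21.4
finger_force: 30.0
time: 21.48
tool_pos: [440.3, 318.6, 167.6]
tcp_rot: [-3.14, -0.003, -0.002]
contact_force: [0.6, -0.6, -0.6]
grip_width: 21.4
finger_force: 30.0
(array([ 10.3, 185.1,   1.3]), array([-0.002, -0.003,  0.318]))
```

```bash
python3 -m pendant '{"dp":[[0.002,0.03,0],[0.004,0.08,0],[0.007,0.13,0],[0.01,0.165,0],[0.01,0.185,0],[0.01,0.185,0],[0.01,0.185,0]],"rotation":[[0,0,0.06],[0,0,0.15],[0,0,0.25],[0,0,0.3],[0,0,0.318],[0,0,0.318],[0,0,0.318]]}'
python3 -m pendant '{"dp":[[0,0,0.02],[0,0,0.05],[0,0,0.06],[0,0,0.06]],"rotation":[[0,0,0],[0,0,0],[0,0,0],[0,0,0]]}'
python3 - <<'E'
from h import *
c=cap('wrist','pics/w9.png')
a=np.radians(5.9);Rm=np.array([[np.cos(a),-np.sin(a)],[np.sin(a),np.cos(a)]]);b=np.array([450.2,133.5])
z=get_obs()['tool_pos'][2]-36.3
print('base top corners',proj(c,[[*(b+Rm@q),z+16] for q in ((12,30),(12,-30),(-12,-30),(-12,30))]).round().tolist())
print(togo(450.2,133.5,39,-0.32))
E
```

```text
time: 22.35
tool_pos: [448.8, 133.7, 165.4]
tcp_rot: [3.141, 0.001, -0.32]
contact_force: [0.3, -0.5, -0.8]
grip_width: 21.9
finger_force: 30.0
time: 22.85
tool_pos: [448.9, 133.7, 105.8]
tcp_rot: [3.141, 0.001, -0.319]
contact_force: [0.3, -0.3, 0.8]
grip_width: 21.9
finger_force: 30.0
base top corners [[207.0, 227.0], [295.0, 189.0], [309.0, 223.0], [223.0, 259.0]]
(array([ 0.8, -0.1, 67.5]), array([-0.   , -0.   ,  0.001]))
```

View pics/w9.png

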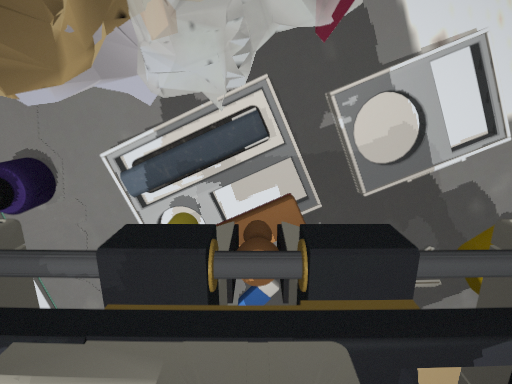

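The base's far edge runs from about (295,195) to (218,226), parallel to the pocket and within a few pixels of prediction. Lowering.

```bash
python3 -m pendant '{"dp":[[0.001,0,0.025],[0.001,0,0.045],[0.001,0,0.058],[0.001,0,0.063],[0.001,0,0.065],[0.001,0,0.066],[0.001,0,0.067]],"rotation":[[0,0,0],[0,0,0],[0,0,0],[0,0,0],[0,0,0],[0,0,0],[0,0,0]]}'
python3 -m pendant '{"dp":[[0,0,0],[0,0,0]],"rotation":[[0,0,0],[0,0,0]]}'
```

```text
time: 23.78
tool_pos: [450.5, 132.9, 39.6]
tcp_rot: [-3.141, -0.001, -0.32]
contact_force: [-0.3, -0.3, -1.2]
grip_width: 21.5
finger_force: 30.0
time: 24.02
tool_pos: [450.2, 132.9, 39.4]
tcp_rot: [-3.141, -0.0, -0.32]
contact_force: [-0.2, -0.4, -0.0]
grip_width: 22.0
finger_force: 30.0
```

```bash
python3 -m pendant '{"dp":[[0,0,0.0005],[0,0,0.0005],[0,0,0.0005],[0,0,-0.02],[0,0,-0.06],[0,0,-0.1],[0,0,-0.12],[0,0,-0.12]],"rotation":[[0,0,0],[0,0,0],[0,0,0],[0,0,0],[0,0,0],[0,0,0],[0,0,0],[0,0,0]]}' 0.038
python3 - <<'E'
from h import *
print(togo(523.8,325.8,120,0))
E
```

```text
time: 25.02
tool_pos: [451.0, 133.0, 160.5]
tcp_rot: [-3.14, -0.003, -0.32]
contact_force: [-0.5, -0.2, -0.5]
grip_width: 38.0
finger_force: 0.0
(array([   8.3, -205.9,   40.8]), array([-0.001, -0.003, -0.32 ]))
```

```bash
python3 -m pendant '{"dp":[[0.001,-0.03,0],[0.003,-0.08,0],[0.005,-0.14,0],[0.007,-0.18,0],[0.008,-0.206,0.015],[0.008,-0.206,0.03],[0.008,-0.206,0.04],[0.008,-0.206,0.041]],"rotation":[[0,0,-0.06],[0,0,-0.15],[0,0,-0.24],[0,0,-0.3],[0,0,-0.32],[0,0,-0.32],[0,0,-0.32],[0,0,-0.32]]}' 0.06
python3 - <<'E'
from h import *
c=cap('wrist','pics/w10.png');print(proj(c,[[523.8,325.8,56],[537.8,325.8,56],[523.8,311.8,56]]).round())
print(togo(523.8,325.8,30,0))
E
```

```text
time: 26.02
tool_pos: [521.8, 324.5, 117.0]
tcp_rot: [3.14, 0.002, -0.001]
contact_force: [0.0, 0.1, 0.5]
grip_width: 59.8
finger_force: 0.0
[[256. 205.]
 [256. 187.]
 [275. 205.]]
(array([ 1.6, -1. , 87.8]), array([ 0.001,  0.001, -0.001]))
```

View pics/w10.png

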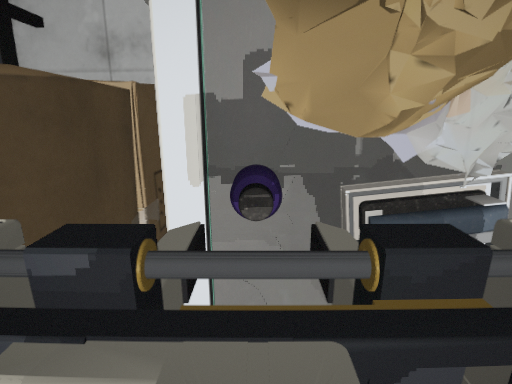

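The cap is at (256,202), as predicted. I'll grip only the cap, with the fingertips just above the 40 mm shoulder (TCP z = 42), which also keeps clear of the white rail on the left.

```bash
python3 -m pendant '{"dp":[[0.002,-0.001,0.02],[0.002,-0.001,0.045],[0.002,-0.001,0.06],[0.002,-0.001,0.068],[0.002,-0.001,0.075],[0.002,-0.001,0.0755]],"rotation":[[0,0,0],[0,0,0],[0,0,0],[0,0,0],[0,0,0],[0,0,0]]}' 0.05
python3 -m pendant '{"dp":[[0,0,0],[0,0,0],[0,0,0],[0,0,0],[0,0,0]],"rotation":[[0,0,0],[0,0,0],[0,0,0],[0,0,0],[0,0,0]]}' 0.015
```

```text
time: 26.82
tool_pos: [524.6, 326.9, 42.8]
tcp_rot: [-3.142, -0.0, -0.0]
contact_force: [0.4, 0.7, -0.6]
grip_width: 50.0
finger_force: 0.0
time: 27.45
tool_pos: [524.8, 326.9, 43.1]
tcp_rot: [-3.141, -0.001, -0.0]
contact_force: [-0.5, -0.8, 1.5]
grip_width: 26.8
finger_force: 30.0
```

```bash
python3 -m pendant '{"dp":[[0,0,-0.01],[0,0,-0.035],[0,0,-0.07],[0,0,-0.1],[0,0,-0.12],[0,0,-0.125],[0,0,-0.125]],"rotation":[[0,0,0],[0,0,0],[0,0,0],[0,0,0],[0,0,0],[0,0,0],[0,0,0]]}'
python3 - <<'E'
from h import *
print(togo(470.4,12.5,168,0))
c=np.load('w3.npy',allow_pickle=True).item()
E
```

```text
time: 28.32
tool_pos: [524.3, 326.8, 167.5]
tcp_rot: [3.142, 0.0, -0.0]
contact_force: [0.1, -0.5, -1.4]
grip_width: 27.0
finger_force: 30.0
(array([-53.9, 314.3,  -0.5]), array([ 0.,  0., -0.]))
```

```bash
python3 -m pendant '{"dp":[[-0.003,0.015,0],[-0.009,0.05,0],[-0.017,0.1,0],[-0.026,0.15,0],[-0.034,0.2,0],[-0.043,0.25,0],[-0.05,0.29,0],[-0.053,0.308,0]],"rotation":[[0,0,0],[0,0,0],[0,0,0],[0,0,0],[0,0,0],[0,0,0],[0,0,0],[0,0,0]]}'
python3 -m pendant '{"dp":[[-0.001,0.004,0],[-0.001,0.006,0.01],[-0.001,0.006,0.03],[-0.001,0.006,0.05],[-0.001,0.006,0.06],[-0.001,0.006,0.06]],"rotation":[[0,0,0],[0,0,0],[0,0,0],[0,0,0],[0,0,0],[0,0,0]]}'
python3 - <<'E'
from h import *
c=cap('wrist','pics/w11.png');print(proj(c,[[470.4,12.5,15],[475.3,-53,15],[470.4,12.5,60]]).round().tolist())
g=c['pixels'].min(2);k=cv2.morphologyEx((g>190).astype(np.uint8),cv2.MORPH_OPEN,np.ones((5,5)))
for q in cv2.findContours(k,0,1)[0]:
    r=cv2.minAreaRect(plane(c,q[:,0].astype(float),15).astype(np.float32))
    if 25<min(r[1])and max(r[1])<90: print(cv2.boundingRect(q),np.round(r[0]),np.round(r[1]),round(r[2]))
print(togo(470.4,12.5,46,0))
E
```

```text
time: 29.32
tool_pos: [469.9, 16.4, 167.0]
tcp_rot: [3.141, 0.002, -0.003]
contact_force: [-0.3, -0.1, -0.9]
grip_width: 26.6
finger_force: 30.0
time: 30.08
tool_pos: [470.0, 13.4, 106.9]
tcp_rot: [-3.141, 0.002, 0.001]
contact_force: [-0.0, 1.1, -1.1]
grip_width: 27.2
finger_force: 30.0
[[259.0, 196.0], [335.0, 191.0], [260.0, 213.0]]
(464, 57, 48, 104) [ 541. -175.] [81. 40.] 12
(array([-0.1,  0.8, 61.6]), array([-0.,  0.,  0.]))
```

View pics/w11.png

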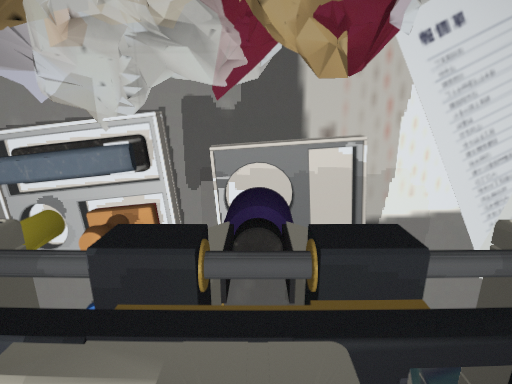

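The round pocket spans cols 227–292 with its centre at about (259,195), matching prediction. Stamp A is seated in tray three. That picture takes me to 16, over the 14-picture limit, so from here I'll check by numbers only.

```bash
python3 -m pendant '{"dp":[[0,0,0.015],[0,0.001,0.033],[0,0.001,0.047],[0,0.001,0.054],[0,0.001,0.057],[0,0.001,0.0585],[0,0.001,0.0595],[0,0.001,0.06]],"rotation":[[0,0,0],[0,0,0],[0,0,0],[0,0,0],[0,0,0],[0,0,0],[0,0,0],[0,0,0]]}'
python3 -m pendant '{"dp":[[0,0,0.0005],[0,0,0.001],[0,0,0.001]],"rotation":[[0,0,0],[0,0,0],[0,0,0]]}'
```

```text
time: 31.12
tool_pos: [470.7, 11.9, 47.9]
tcp_rot: [-3.142, -0.001, -0.0]
contact_force: [1.0, 0.3, -0.1]
grip_width: 27.1
finger_force: 30.0
time: 31.5
tool_pos: [470.5, 11.9, 46.7]
tcp_rot: [-3.141, -0.0, -0.0]
contact_force: [-0.4, -0.3, -0.7]
grip_width: 26.6
finger_force: 30.0
```

```bash
python3 -m pendant '{"dp":[[0,0,0.0005],[0,0,0.001],[0,0,0.001]],"rotation":[[0,0,0],[0,0,0],[0,0,0]]}'
```

```text
time: 31.88
tool_pos: [470.7, 11.8, 46.0]
tcp_rot: [3.141, -0.001, -0.0]
contact_force: [-1.3, -0.1, 4.7]
grip_width: 27.1
finger_force: 30.0
```

```bash
python3 -m pendant '{"dp":[[0,0,0],[0,0,0],[0,0,0],[0,0,-0.02],[0,0,-0.06],[0,0,-0.1],[0,0,-0.12],[0,0,-0.12]],"rotation":[[0,0,0],[0,0,0],[0,0,0],[0,0,0],[0,0,0],[0,0,0],[0,0,0],[0,0,0]]}' 0.05
python3 - <<'E'
from h import *
print(togo(332,286.7,150,0.5))
E
```

```text
time: 32.88
tool_pos: [471.3, 11.8, 166.9]
tcp_rot: [3.141, -0.003, -0.0]
contact_force: [-0.6, 0.1, -0.3]
grip_width: 50.3
finger_force: 0.0
(array([-139.4, -274.9,   16.3]), array([ 0.001, -0.003, -0.5  ]))
```

```bash
python3 -m pendant '{"dp":[[-0.012,-0.025,0],[-0.037,-0.07,0],[-0.062,-0.12,0],[-0.087,-0.17,0],[-0.112,-0.22,0],[-0.132,-0.258,0.008],[-0.139,-0.275,0.016],[-0.139,-0.275,0.016]],"rotation":[[0,0,-0.06],[0,0,-0.15],[0,0,-0.24],[0,0,-0.33],[0,0,-0.42],[0,0,-0.5],[0,0,-0.5],[0,0,-0.5]]}' 0.055
python3 -m pendant '{"dp":[[0,0,0],[0,0,0]],"rotation":[[0,0,0],[0,0,0]]}'
python3 - <<'E'
from h import *
c=cap('wrist','pics/w12.png');h=cv2.cvtColor(c['pixels'],cv2.COLOR_RGB2HSV)
print('pred',proj(c,[[332,286.7,65],[332,286.7,16]]).round().tolist())
m=((h[...,1]>80)&(h[...,0]<25)&(h[...,2]>90)).astype(np.uint8);m[215:]=0;m[:, :200]=0;m[:,330:]=0
q=max(cv2.findContours(m,0,1)[0],key=cv2.contourArea);a=cv2.approxPolyDP(q,3,True)[:,0];print(a.tolist());print(plane(c,a.astype(float),16).round().tolist())
# ink & tray check in same/top views
t=cap('top','pics/t12.png')
print(togo(332,286.7,36,0.5))
E
```

```text
time: 33.88
tool_pos: [330.0, 287.2, 148.0]
tcp_rot: [3.142, 0.004, 0.502]
contact_force: [-0.3, 0.6, 1.1]
grip_width: 54.8
finger_force: 0.0
time: 34.12
tool_pos: [332.0, 286.2, 149.7]
tcp_rot: [3.142, -0.0, 0.498]
contact_force: [0.2, -0.1, 1.2]
grip_width: 54.8
finger_force: 0.0
pred [[257.0, 199.0], [257.0, 186.0]]
[[284, 176], [227, 177], [227, 198], [241, 199], [252, 180], [263, 184], [268, 197], [283, 196]]
[[353.0, 268.0], [325.0, 317.0], [306.0, 307.0], [312.0, 295.0], [334.0, 294.0], [336.0, 283.0], [327.0, 272.0], [335.0, 259.0]]
(array([ 1.000e-01, -3.000e-01,  1.139e+02]), array([ 0.   , -0.   , -0.002]))
```

```bash
python3 -m pendant '{"dp":[[-0.001,-0.001,0.03],[-0.001,-0.001,0.07],[-0.001,-0.001,0.1],[-0.001,-0.001,0.11],[-0.001,-0.001,0.114],[-0.001,-0.001,0.114]],"rotation":[[0,0,0],[0,0,0],[0,0,0],[0,0,0],[0,0,0],[0,0,0]]}'
python3 -m pendant '{"dp":[[0,0,0],[0,0,0],[0,0,0],[0,0,0],[0,0,0]],"rotation":[[0,0,0],[0,0,0],[0,0,0],[0,0,0],[0,0,0]]}' 0.01
python3 -m pendant '{"dp":[[0,0,-0.02],[0,0,-0.06],[0,0,-0.11],[0,0,-0.13],[0,0,-0.13]],"rotation":[[0,0,0],[0,0,0],[0,0,0],[0,0,0],[0,0,0]]}'
python3 - <<'E'
from h import *
print(togo(475.3,-53,166,1.61))
E
```

```text
time: 34.98
tool_pos: [330.8, 287.5, 36.4]
tcp_rot: [-3.141, -0.001, 0.5]
contact_force: [-0.7, 0.5, 0.2]
grip_width: 54.9
finger_force: 0.0
time: 35.6
tool_pos: [330.3, 287.4, 35.8]
tcp_rot: [-3.141, -0.0, 0.5]
contact_force: [-0.3, 0.1, 1.1]
grip_width: 20.4
finger_force: 30.0
time: 36.22
tool_pos: [330.9, 287.7, 166.9]
tcp_rot: [-3.141, -0.003, 0.5]
contact_force: [0.0, 0.3, -1.1]
grip_width: 20.7
finger_force: 30.0
(array([-36.5, 368.3,   0.7]), array([ 0.002, -0.003, -1.11 ]))
```

```bash
python3 -m pendant '{"dp":[[-0.002,0.02,0],[-0.007,0.07,0],[-0.012,0.12,0],[-0.017,0.17,0],[-0.022,0.22,0],[-0.027,0.27,0],[-0.032,0.32,0],[-0.036,0.35,0]],"rotation":[[0,0,-0.1],[0,0,-0.25],[0,0,-0.4],[0,0,-0.55],[0,0,-0.7],[0,0,-0.85],[0,0,-1.0],[0,0,-1.1]]}'
python3 -c "
from h import *
print(togo(475.3,-53,105,1.61))"
```

```text
time: 37.22
tool_pos: [466.2, -39.2, 163.9]
tcp_rot: [-3.139, -0.001, 1.602]
contact_force: [0.3, 0.2, -0.6]
grip_width: 20.8
finger_force: 30.0
(array([-14.1,   8.8,  58.8]), array([-0.003, -0.001, -0.008]))
```

```bash
python3 -m pendant '{"dp":[[-0.01,0.006,0],[-0.014,0.008,0.01],[-0.014,0.008,0.035],[-0.014,0.008,0.055],[-0.014,0.008,0.06],[-0.014,0.008,0.06],[-0.014,0.008,0.06]],"rotation":[[0,0,-0.008],[0,0,-0.008],[0,0,-0.008],[0,0,-0.008],[0,0,-0.008],[0,0,-0.008],[0,0,-0.008]]}'
python3 - <<'E'
from h import *
c=cap('wrist','pics/w13.png');h=cv2.cvtColor(c['pixels'],cv2.COLOR_RGB2HSV);o=get_obs();z=o['tool_pos'][2]-35.8
m=((h[...,1]>80)&(h[...,0]<25)&(h[...,2]>60)).astype(np.uint8);m[:, :180]=0;m[:,340:]=0;m[:150]=0;m[320:]=0
for q in cv2.findContours(m,0,1)[0]:
    if cv2.contourArea(q)>60: a=cv2.approxPolyDP(q,2,True)[:,0];print(a.tolist(),plane(c,a.astype(float),z+16).round().tolist())
t=np.radians(94.1);Rm=np.array([[np.cos(t),-np.sin(t)],[np.sin(t),np.cos(t)]])
print(proj(c,[[*(np.array([475.3,-53])+Rm@q),z+16] for q in ((12,30),(12,-30),(-12,-30),(-12,30))]).round().tolist())
print(z,togo(475.3,-53,39,1.61))
E
```

```text
time: 38.1
tool_pos: [475.1, -50.7, 106.3]
tcp_rot: [3.14, 0.0, 1.608]
contact_force: [0.7, 0.4, -0.4]
grip_width: 21.0
finger_force: 30.0
[[339, 300], [299, 300], [298, 305], [287, 306], [180, 305], [180, 309], [339, 309]] [[533.0, -101.0], [506.0, -102.0], [505.0, -106.0], [498.0, -107.0], [425.0, -109.0], [424.0, -112.0], [534.0, -108.0]]
[[299, 239], [296, 250], [300, 252], [301, 277], [297, 279], [300, 291], [304, 291], [305, 252], [303, 241]] [[502.0, -57.0], [501.0, -65.0], [503.0, -66.0], [506.0, -84.0], [503.0, -86.0], [506.0, -95.0], [508.0, -95.0], [507.0, -66.0], [505.0, -58.0]]
[[216, 239], [213, 239], [210, 250], [211, 291], [216, 289], [218, 282], [214, 277], [215, 251], [219, 250]] [[449.0, -59.0], [447.0, -59.0], [445.0, -67.0], [446.0, -97.0], [449.0, -95.0], [451.0, -90.0], [448.0, -86.0], [449.0, -68.0], [451.0, -67.0]]
[[303, 211], [298, 204], [214, 208], [210, 221], [217, 225], [234, 221], [239, 225], [240, 243], [237, 250], [278, 250], [275, 243], [276, 224], [281, 221], [295, 225], [303, 223]] [[503.0, -38.0], [500.0, -34.0], [448.0, -38.0], [445.0, -47.0], [450.0, -50.0], [460.0, -47.0], [464.0, -49.0], [465.0, -61.0], [463.0, -66.0], [489.0, -65.0], [487.0, -60.0], [487.0, -48.0], [490.0, -45.0], [499.0, -48.0], [504.0, -46.0]]
[[209.0, 215.0], [305.0, 212.0], [304.0, 247.0], [211.0, 250.0]]
70.58313183864642 (array([-2.2, -0. , 67.4]), array([ 0.001,  0.   , -0.002]))
```

```bash
python3 -m pendant '{"dp":[[-0.003,0,0.02],[-0.0035,0,0.04],[-0.0035,0,0.055],[-0.0035,0,0.062],[-0.0035,0,0.065],[-0.0035,0,0.0665],[-0.0035,0,0.0675],[-0.0035,0,0.0675]],"rotation":[[0,0,0],[0,0,0],[0,0,0],[0,0,0],[0,0,0],[0,0,0],[0,0,0],[0,0,0]]}'
python3 -m pendant '{"dp":[[0,0,0],[0,0,0]],"rotation":[[0,0,0],[0,0,0]]}'
```

```text
time: 39.15
tool_pos: [475.1, -54.5, 38.8]
tcp_rot: [3.141, 0.0, 1.608]
contact_force: [-2.1, -0.1, 3.9]
grip_width: 21.1
finger_force: 30.0
time: 39.4
tool_pos: [475.0, -54.5, 38.7]
tcp_rot: [3.141, 0.0, 1.608]
contact_force: [-1.8, -0.4, 6.0]
grip_width: 20.7
finger_force: 30.0
```

```bash
python3 -m pendant '{"dp":[[0,0,0],[0,0,0],[0,0,0],[0,0,-0.02],[0,0,-0.06],[0,0,-0.12],[0,0,-0.18],[0,0,-0.22]],"rotation":[[0,0,0],[0,0,0],[0,0,0],[0,0,0],[0,0,0],[0,0,0],[0,0,0],[0,0,0]]}' 0.038
python3 -m pendant '{"dp":[[-0.03,0,-0.02],[-0.06,0,-0.04],[-0.09,0,-0.06],[-0.1,0,-0.06],[-0.1,0,-0.06]],"rotation":[[0,0,0],[0,0,0],[0,0,0],[0,0,0],[0,0,0]]}'
python3 - <<'E'
from h import *
c=cap('wrist','pics/w14.png');np.save('w14.npy',c,allow_pickle=True);h=cv2.cvtColor(c['pixels'],cv2.COLOR_RGB2HSV)
w=((h[...,1]>80)&(h[...,0]<25)&(h[...,2]>60)).astype(np.uint8)
pu=((h[...,1]>70)&(h[...,0]>115)&(h[...,0]<145)).astype(np.uint8)
ye=((h[...,1]>110)&(h[...,0]>22)&(h[...,0]<38)&(h[...,2]>150)).astype(np.uint8)
bl=((h[...,1]>38)&(h[...,0]>95)&(h[...,0]<125)&(h[...,2]<170)).astype(np.uint8)
for n,m,z in (('wood',w,19),('purple',pu,30),('yellow',ye,89),('blue',bl,47)):
    m[220:]=0
    for q in cv2.findContours(m,0,1)[0]:
        if cv2.contourArea(q)>50:
            r=cv2.minAreaRect(plane(c,q[:,0].astype(float),z).astype(np.float32));print(n,cv2.boundingRect(q),np.round(r[0]),np.round(r[1]),round(r[2]))
print({k:proj(c,[v])[0].round().tolist() for k,v in dict(stampA_top=(450.2,133,68),stampB_top=(475,-54,68),ink_top=(470.6,12,59),glue_top=(442,208,89)).items()})
print(get_obs()['tool_pos'])
E
```

```text
time: 40.4
tool_pos: [475.3, -54.5, 261.1]
tcp_rot: [3.138, 0.001, 1.608]
contact_force: [1.9, -0.5, -0.5]
grip_width: 38.2
finger_force: 0.0
time: 41.02
tool_pos: [478.2, -154.2, 317.0]
tcp_rot: [-3.14, -0.001, 1.607]
contact_force: [0.1, 0.8, 0.1]
grip_width: 37.9
finger_force: 0.0
wood (238, 83, 41, 20) [475. -54.] [58. 26.] 6
wood (131, 69, 45, 53) [327. -67.] [71. 61.] 64
wood (158, 5, 38, 18) [359.  46.] [51. 21.] 1
wood (322, 0, 190, 131) [698.  14.] [280. 165.] 42
wood (0, 0, 122, 166) [152. -46.] [200. 223.] 10
purple (241, 24, 30, 37) [469.  11.] [40. 46.] 2
yellow (120, 70, 49, 52) [335. -67.] [51. 54.] 17
blue (0, 187, 82, 33) [ 146. -226.] [129.  50.] 2
blue (0, 162, 24, 29) [ 113. -185.] [44. 35.] 80
blue (41, 149, 94, 71) [ 224. -195.] [138. 106.] 2
blue (120, 147, 43, 73) [ 310. -191.] [ 47. 110.] 5
blue (136, 0, 17, 10) [325.  48.] [21. 11.] 1
blue (66, 0, 61, 29) [262.  35.] [79. 33.] 1
{'stampA_top': [242.0, -79.0], 'stampB_top': [258.0, 90.0], 'ink_top': [256.0, 36.0], 'glue_top': [236.0, -171.0]}
[ 478.12697727 -153.58021478  316.98048391]
```

```bash
python3 -c "
from plant import workorder
print(workorder.close_job())"
```

```text
the job is handed in; nothing more can be done
None
```

The job is handed in at about 41 s: by camera check, the stapler, glue stick and one stamp are in tray three, and the ink bottle and the other stamp are in tray two, all upright in their pockets; the carton and dropper were not touched, but I viewed 16 pictures against the limit of 14.

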